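# Offer the oven door up to its hinge and hold it for the pin

### The job

The door of the small bench oven is off and its hinge pin is parked in the oven's half of the hinge: pull the pin out and stand it head up in the steel cup, then pick up the door, slide its two hinge knuckles into the gaps between the three knuckles on the oven and line up all the holes so that the pin could be dropped straight through. Finish while still holding the door there in the gripper, carrying its weight yourself so that it neither rests nor leans on the oven; keep the cup upright and leave everything else on the bench where it is.

Things in the scene. Friction and masses are not known exactly. Their poses are not given: they have to be found in the camera images.
- oven: small white bench oven, 220 x 220 x 185 mm high, fixed to the bench, its front open (the door is off). Origin at the centre of its underside; its own -x is the front (front face at x = -110 mm, facing roughly to the robot's left), +y the hinge side, z up. The front corner on the hinge side carries the oven's half of the hinge
- barrel_top (a point): top centre of the oven's half of the hinge, 176 mm above the bench. On the upright axis below this point (oven x = -120, y = +124 mm) are three steel knuckles: tubes 16 mm outside, 10 mm bore, 20 mm long, with two 25 mm gaps, down to 66 mm above the bench. The oven's corner edge is 17 mm away, toward oven (+10, -14) mm. Axes as the oven's
- gap_low (a point): point on the oven's hinge axis at the middle of the lower gap, 98.5 mm above the bench; axes as the oven's
- gap_up (a point): point on the oven's hinge axis at the middle of the upper gap, 143.5 mm above the bench; axes as the oven's
- door: the loose oven door: white slab 210 mm wide (x), 36 thick (y), 132 high, about 0.65 kg, standing on its lower edge. Origin at the centre of its underside. +y is the outer face with a window and a bar handle standing 33 mm out near the -x end; the +x end carries the door's half of the hinge: two steel knuckles (16 mm outside, 10 mm bore, 20 mm long) on an upright axis at x = +119, y = -11 mm
- door_top (a point): middle of the door's upper edge, 132 mm above its underside, over its centre of mass within about 5 mm: free to be gripped from above across the 36 mm thickness (door's y). Axes as the door's
- knuckle_low (a point): centre of the door's lower knuckle, on its hole axis, 49.5 mm above the door's underside; axes as the door's. With this at gap_low the door's underside is 49 mm above the bench
- knuckle_up (a point): centre of the door's upper knuckle, on its hole axis, 94.5 mm above the door's underside; axes as the door's. With the door at the oven's yaw (open at a right angle, clear of the walls) the knuckles enter the gaps by a level movement along the oven's +x; in line, they have 2.5 mm of room above and below
- pin: steel hinge pin, 138 mm long, 60 g: a 7 mm shank 114 mm long with a plain cylindrical head 14 mm in diameter and 24 mm tall on top. Origin at the centre of the lower tip, z up along the pin. At the start it hangs loosely in the oven's three knuckles, head resting on the top one (176 to 200 mm above the bench); it must come straight up 114 mm to be free
- pin_head (a point): middle of the pin's head, 126 mm above the tip along the pin
- cup: straight round open steel cup, 68 mm outside, 62 mm inside, 100 mm tall, floor 4 mm thick, 0.35 kg, loose on the bench. Origin at the centre of its underside
- screwdriver: bystander: screwdriver with a yellow handle, 160 mm long, lying on the bench; leave alone
- pliers: bystander: black-handled pliers, 155 mm long, 12 mm high, lying on the bench; leave alone
- tray: bystander: white plastic tray 100 x 140 x 18 mm; leave alone
- bottle: bystander: white bottle 52 mm across, 120 mm tall; leave alone
- jar: bystander: amber jar 60 mm across, 75 mm tall; leave alone
- carton: bystander: blue and white carton 70 x 100 x 45 mm; leave alone
Things that resemble listed ones, but are neither listed nor needed, are in the scene too. Leave any green look-alike of the cup alone. What is shaped like the door but red is not meant.

How it is judged:
By the outcome, as a careful person would: the job done as asked, in the order asked, and still so for the second after the job is handed in, while the arm keeps its last pose, push and grip.
It also fails if it takes over 64 s, if anything falls off the work surface, if the arm or the gripper's body presses on something with over 40 N, if the wrist force passes 120 N, or if a joint passes its speed limit or range.

### The arm

A 6-joint arm with a two-finger parallel gripper is mounted at the origin on the work surface. World frame = base frame: x ahead of the robot, y to its left, z up, the work surface at z = 0. Lengths are in m, angles in rad, forces in N, time in s.
With the tool pointing down it reaches from about 0.275 to 0.875 m from the base axis. Payload 12.5 kg.
Tool frame: the origin (TCP) lies where the fingers leave the gripper's body, on its centre line; the fingertips stand 73 mm ahead of it and the grasp point (between the pads) lies 54 mm ahead of it (tcp_to_tips is the distance from the TCP to the fingertips, in m); z points along the fingers, y is the direction in which the jaws open and shut (so a half turn about z gives the same grasp; the last joint's range is limited). The gripper opens to 85 mm and grips with 20 to 120 N. Pads are 22 mm wide; open, the fingers measure 114 mm over their backs; the gripper's body (76 mm by 85 mm) begins 54 mm behind the grasp point. The pads swing forward as they close: fully open they stand 13 mm farther back than shut.
Start: joints at [1.049, 0.351, 1.652, -0, 1.139, -0.085], TCP at [0.233, 0.498, 0.304] pointing down, gripper open.
Joint ranges: [-2.75, 2.75], [-0.79, 2.1], [0.01, 2.65], [-1.57, 4.71], [0.07, 3.14], [-2.87, 2.87]. Speed limits (rad/s): [2.22, 2.22, 2.79, 3.14, 3.14, 3.14].

### API

Orientations are given as a 3x3 rotation matrix whose columns are the frame's x, y, z axes.
In Python, from rig import get_obs, camera, camera_model, sign_off, tcp_to_tips gives the robot as it stands. The module is installed in compiled form; this text tells all that it offers.
- The arm moves only by the tool servo_tool, never from a script. Its argument "rows" is one flat list of numbers, 7 for each row, row after row: the shift along the tool's x, y, z in mm, then the turn, a rotation vector about the tool's x, y, z in degrees, then the closure, from -1 (fully open) to 1 (shut), so that 0 is half open. A call has 1 to 12 rows; each row shifts and turns the commanded pose from where the row before left it, along the tool's axes as they then stand; what a row does not reach is not made up. A row lasts 1/8 s, in which the tool goes at most 62.5 mm and 10.7 degrees, less where a joint would pass 70% of its speed; a pose out of reach is approached as far as the arm can. A call with a gripper value outside its range is refused whole. The fingers move at their own pace and stop on an object; "force" is the grip in N (left out, the last holds). Time passes only in rows, so rows that do not move let the fingers close. It gives the time, the measured TCP pose, the force and the opening at its end, in the units of the state.
- get_obs(): the state, without advancing time (a new reading comes with each control period).
- camera(name): name is "side" or "top" or "wrist"; returns (picture, depth): 480x640x3 uint8, red, green, blue; 480x640 float32, m along the optical axis (not along the pixel's ray), 0 where there is no reading.
- camera_model(name): a dict with "K" (3x3 intrinsics, pixels), "R" (3x3) and "t" (3): a world point X has camera coordinates R X + t. Camera axes: x right, y down, z forward; pixel columns grow to the right and rows downward; lengths in m; the calibration is good to about 2 mm. The wrist camera is an equidistant fisheye: a pixel r from the principal point sees the ray r / f radians off the axis. A picture is of the moment at which its call begins: read the wrist's pose just before it. camera_model takes no time and is no camera call; for the wrist camera it gives the pose at the moment of the call.
- sign_off(): hands the job in, once; it reports no verdict.
The state is a dict: "time_s": time; "joint_positions": joint angles; "qd": joint speeds; "joint_torque": joint torques, N m; "tool_pos": TCP position; "eef_rot": TCP orientation; "contact_force": force on the tool from outside, world axes, zero at the start; "ft_torque": the same for the moment, N m; "width": finger opening in m.
Only numpy, scipy, OpenCV 4.12 (cv2) and the standard library are available. Lean on these libraries where they do the work, as an engineer would, in place of code of your own. Each camera call takes 0.05 s, during which the arm holds its last target. There are 200 camera calls.

## Working session

There is one attempt and no reset: what is moved stays moved. The work goes in short steps, Python scripts to look and compute and a tool call to move; the robot and the scene stay as the last step left them, time stands still between calls to the robot, and variables do not carry over. Pictures are saved under pics/ and viewed, about 8 in all and at most 12, crops included, and the job is handed in when it is done.

Besides the shell and the picture viewer there is one more tool, called after ">>>" as name(argument=value, ...) on one line, values as JSON. servo_tool: Moves the arm, as the interface text tells. Its arguments: {"type":"object","properties":{"rows":{"type":"array","items":{"type":"number"}},"force":{"type":"number"}},"required":["rows"]}

```bash
mkdir -p pics; cat > h.py <<'E'
import numpy as np, cv2
from rig import *
def snap(n,fn):
    m=camera_model(n); p,d=camera(n)
    cv2.imwrite('pics/'+fn+'.png',p[:,:,::-1]); np.savez('pics/'+fn+'.npz',p=p,d=d,**{k:np.array(m[k]) for k in 'KRt'})
def px(fn,u,v,w=2):
    z=np.load('pics/'+fn+'.npz'); d=z['d'][v-w:v+w+1,u-w:u+w+1]; d=np.median(d[d>0]) if (d>0).any() else np.nan
    K=z['K']; c=np.array([(u-K[0,2])/K[0,0],(v-K[1,2])/K[1,1],1])*d
    return z['R'].T@(c-z['t'])
E
python3 - <<'E'
from h import *
np.set_printoptions(precision=4,suppress=True)
o=get_obs();print(o['time_s'],o['tool_pos'],o['eef_rot'],o['width'],tcp_to_tips)
for n in ('side','top','wrist'):
    snap(n,n+'1'); m=camera_model(n); print(n,m['K'],m['R'],m['t'])
E
```

```text
0.0 [0.2325 0.4982 0.3034] [[-0.9061  0.423  -0.0006]
 [ 0.423   0.9061 -0.001 ]
 [ 0.0001 -0.0012 -1.    ]] 0.08539643101202883 0.0726
side [[515.5881   0.     324.168 ]
 [  0.     515.5881 244.8563]
 [  0.       0.       1.    ]] [[ 0.9731 -0.2301  0.0154]
 [-0.1356 -0.6248 -0.7689]
 [ 0.1865  0.7461 -0.6392]] [-0.4888  0.231   0.9229]
top [[467.8609   0.     314.8874]
 [  0.     467.8609 235.5104]
 [  0.       0.       1.    ]] [[ 0.004  -0.9995  0.0328]
 [-0.9839 -0.0098 -0.1785]
 [ 0.1787 -0.0316 -0.9834]] [0.0637 0.5167 1.1339]
wrist [[371.6483   0.     318.8135]
 [  0.     371.6483 240.0831]
 [  0.       0.       1.    ]] [[ 0.4245  0.9054 -0.0006]
 [ 0.8729 -0.4091  0.2658]
 [ 0.2405 -0.1133 -0.964 ]] [-0.5507 -0.0326  0.3782]
```

View pics/top1.png

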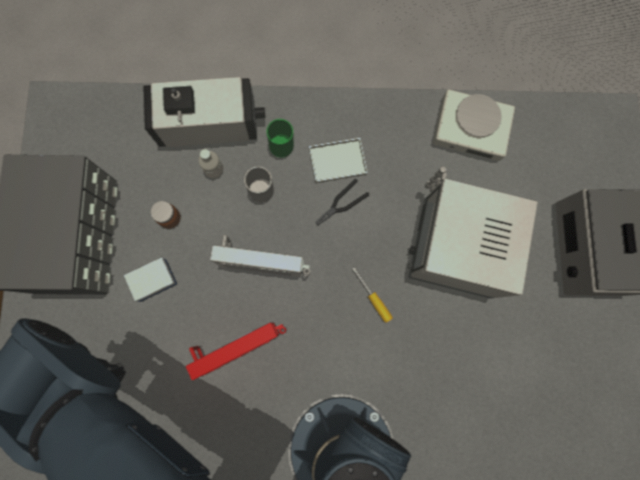

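View pics/side1.png

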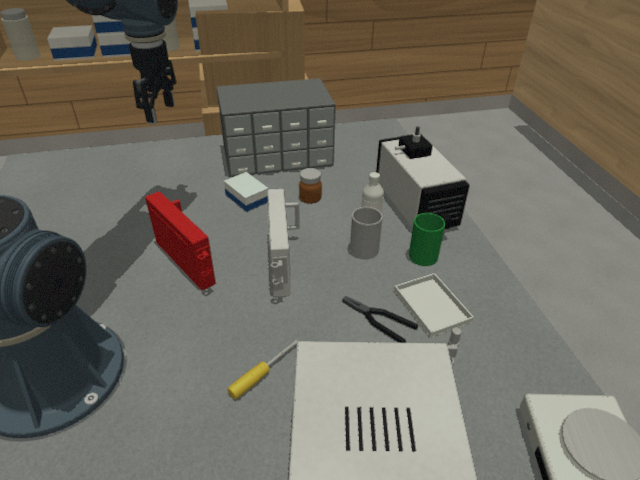

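Top view: the steel cup is at (258,182), with the green look-alike at (280,137). The white door is at (258,260), with the red look-alike at (237,350). The oven is at (480,237) with its hinge and pin at (440,175). The grey cup and white door fit the text. I'll confirm with enlarged crops.

```bash
python3 - <<'E'
from h import *
t=cv2.imread('pics/top1.png');s=cv2.imread('pics/side1.png')
c=lambda i,u,v,w,h,k:cv2.resize(i[v:v+h,u:u+w],None,fx=k,fy=k,interpolation=cv2.INTER_CUBIC)
a=np.hstack([c(t,205,160,110,120,4)[:300*2][:480],np.zeros((480,0,3),np.uint8)])  # 440x480
b=np.vstack([c(t,415,160,36,30,10)[:300],np.zeros((0,360,3),np.uint8)])
b2=c(s,440,325,36,18,10)
cv2.imwrite('pics/crop1.png',np.hstack([a,np.vstack([b,b2])]))
np.set_printoptions(precision=4,suppress=True)
for f,u,v in [('top1',440,173),('top1',442,172),('top1',258,188),('top1',258,258),('top1',480,230),('side1',455,337),('side1',278,220),('side1',366,250)]: print(f,u,v,px(f,u,v,1))
E
```

```text
top1 440 173 [ 0.6393 -0.2146  0.1854]
top1 442 172 [ 0.638  -0.2157  0.1969]
top1 258 188 [0.6506 0.2173 0.0027]
top1 258 258 [0.4467 0.201  0.1311]
top1 480 230 [ 0.5073 -0.2999  0.1845]
side1 455 337 [ 0.6434 -0.2222  0.1922]
side1 278 220 [0.4477 0.1928 0.1316]
side1 366 250 [0.6407 0.1786 0.0272]
```

View pics/crop1.png

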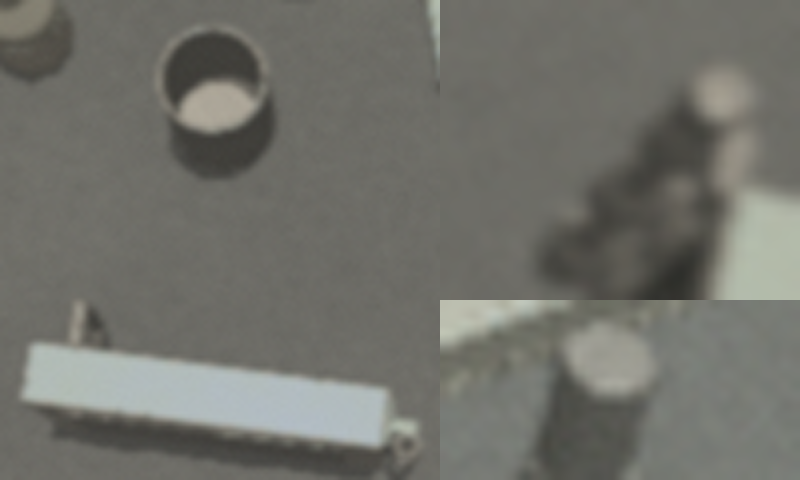

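The crop confirms the grey steel cup, its rim centred at about (213,80) in the crop. It also shows the white door with its handle at upper left and knuckles at right (405,440). The pin head is at top (443,169.5) and side (457,331). Next I'll triangulate.

```bash
cat >> h.py <<'E'
np.set_printoptions(precision=4,suppress=True)
def ray(fn,u,v):
    z=np.load('pics/'+fn+'.npz');K=z['K'];x,y=(u-K[0,2])/K[0,0],(v-K[1,2])/K[1,1]
    if fn.startswith('wrist'):
        r=np.hypot(x,y);c=np.array([x/r*np.sin(r),y/r*np.sin(r),np.cos(r)])
    else: c=np.array([x,y,1])
    d=z['R'].T@c; return -z['R'].T@z['t'],d/np.linalg.norm(d)
def tri(*obs):
    A=np.zeros((3,3));b=np.zeros(3);L=[]
    for o in obs:
        c,d=ray(*o);P=np.eye(3)-np.outer(d,d);A+=P;b+=P@c;L.append((P,c))
    X=np.linalg.solve(A,b); return X,[round(1e3*np.linalg.norm(P@(X-c)),1) for P,c in L]
def onz(fn,u,v,z):
    c,d=ray(fn,u,v); return c+d*(z-c[2])/d[2]
def cloud(fn):
    z=np.load('pics/'+fn+'.npz');K=z['K'];d=z['d'];v,u=np.mgrid[:480,:640]
    if fn.startswith('wrist'):
        x,y=(u-K[0,2])/K[0,0],(v-K[1,2])/K[1,1];r=np.hypot(x,y)+1e-9;q=np.tan(np.minimum(r,1.5))/r
        c=np.stack([x*q,y*q,np.ones_like(x)],-1)*d[...,None]
    else: c=np.stack([(u-K[0,2])/K[0,0],(v-K[1,2])/K[1,1],np.ones_like(d)],-1)*d[...,None]
    X=(c-z['t'])@z['R']; X[d<=0]=np.nan; return X
def rect(fn,lo,hi,x0,x1,y0,y1):
    X=cloud(fn);m=(X[...,2]>lo)&(X[...,2]<hi)&(X[...,0]>x0)&(X[...,0]<x1)&(X[...,1]>y0)&(X[...,1]<y1)
    m=cv2.morphologyEx(m.astype(np.uint8),cv2.MORPH_OPEN,np.ones((3,3)))>0
    r=cv2.minAreaRect((X[m][:,:2]*1e3).astype(np.float32)); return m.sum(),r,cv2.boxPoints(r),np.median(X[m],0)
E
python3 - <<'E'
from h import *
print('pin top',tri(('top1',443.2,169.5),('side1',457,330.8)))
print('cup',onz('top1',258.3,180,.1), tri(('top1',258.3,180),('side1',367,215)))
c=[onz('top1',205+a/4,160+b/4,.132) for a,b in [(35,343),(390,390),(383,445),(22,402)]]
print('door',np.array(c),np.mean(c,0))
print('knuckle',onz('top1',205+407/4,160+437/4,.1045))
c=[onz('top1',*p,.185) for p in [(447,180),(537,202),(522,295),(425,262)]];print('oven',np.array(c),np.mean(c,0))
for f in('top1','side1'):
    print(f,rect(f,.122,.14,.38,.52,.05,.33)); print(rect(f,.178,.192,.35,.66,-.5,-.15))
E
```

```text
pin top (array([ 0.6448, -0.2182,  0.2003]), [np.float64(1.9), np.float64(1.9)])
cup [0.6429 0.208  0.1   ] (array([0.6443, 0.2075, 0.1027]), [np.float64(2.1), np.float64(2.1)])
door [[0.4742 0.3034 0.132 ]
 [0.4486 0.0985 0.132 ]
 [0.4167 0.1022 0.132 ]
 [0.4399 0.3093 0.132 ]] [0.4449 0.2034 0.132 ]
knuckle [0.4244 0.0881 0.1045]
oven [[ 0.623  -0.2302  0.185 ]
 [ 0.5737 -0.4353  0.185 ]
 [ 0.3625 -0.3845  0.185 ]
 [ 0.4338 -0.1722  0.185 ]] [ 0.4983 -0.3056  0.185 ]
top1 (np.int64(1415), ((446.3075866699219, 206.5152587890625), (209.745361328125, 36.297794342041016), 82.96721649169922), array([[415.4549, 104.6537],
       [451.4796, 100.2095],
       [477.1603, 308.3768],
       [441.1356, 312.821 ]], dtype=float32), array([0.4458, 0.2058, 0.1313]))
(np.int64(9277), ((502.3983154296875, -297.9252014160156), (235.7945556640625, 230.61766052246094), 76.41938018798828), array([[ 362.6296, -385.4501],
       [ 586.7993, -439.6022],
       [ 642.167 , -210.4003],
       [ 417.9973, -156.2482]], dtype=float32), array([ 0.4925, -0.302 ,  0.1843]))
side1 (np.int64(1102), ((448.2088928222656, 204.19180297851562), (212.65577697753906, 35.945106506347656), 83.0216293334961), array([[417.4512, 100.8351],
       [453.13  ,  96.468 ],
       [478.9666, 307.5485],
       [443.2878, 311.9156]], dtype=float32), array([0.4465, 0.188 , 0.1323]))
(np.int64(23270), ((511.033935546875, -293.72064208984375), (217.98895263671875, 240.9247283935547), 76.82963562011719), array([[ 368.906 , -372.4012],
       [ 603.4937, -427.2952],
       [ 653.1619, -215.0401],
       [ 418.5742, -160.1461]], dtype=float32), array([ 0.4964, -0.314 ,  0.1853]))
```

View pics/wrist1.png

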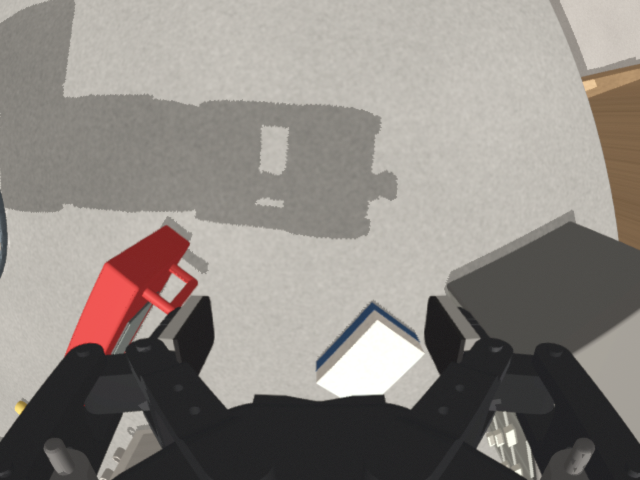

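Pin axis is about (0.6445, -0.218), its top at 0.200 against the text's 0.200. Oven yaw is about -103.3°, door yaw -97°, cup about (0.643, 0.208). The wrist view shows only the red door and the carton. Next I'll work out the hover above the pin.

```bash
cat >> h.py <<'E'
from scipy.linalg import logm
from scipy.spatial.transform import Rotation as Ro
def plan(p,yaw,n,show=True):
    "one constant row, to repeat n times; yaw = world angle of tool y, tool down"
    o=get_obs();y=np.radians(yaw);b=np.array([np.cos(y),np.sin(y),0]);z=np.array([0,0,-1.]);R=np.c_[np.cross(b,z),b,z]
    T0=np.eye(4);T0[:3,:3]=o['eef_rot'];T0[:3,3]=o['tool_pos'];T1=np.eye(4);T1[:3,:3]=R;T1[:3,3]=p
    D=np.linalg.inv(T0)@T1;L=np.real(logm(D))/n
    E=np.eye(4);
    from scipy.linalg import expm
    S=expm(L);print('row x%d'%n,np.round(S[:3,3]*1e3,2),np.round(np.degrees(Ro.from_matrix(S[:3,:3]).as_rotvec()),2),'| total local',np.round(D[:3,3]*1e3,1))
E
python3 - <<'E'
from h import *
plan([.6445,-.218,.33],-68,20)
E
```

```text
row x20 [-46.1   24.61  -1.33] [-0.    0.    6.65] | total local [-676.2 -474.8  -26.2]
```

>>> servo_tool(rows=[-46.1,24.6,-1.3,0,0,6.65,-1,-46.1,24.6,-1.3,0,0,6.65,-1,-46.1,24.6,-1.3,0,0,6.65,-1,-46.1,24.6,-1.3,0,0,6.65,-1,-46.1,24.6,-1.3,0,0,6.65,-1,-46.1,24.6,-1.3,0,0,6.65,-1,-46.1,24.6,-1.3,0,0,6.65,-1,-46.1,24.6,-1.3,0,0,6.65,-1,-46.1,24.6,-1.3,0,0,6.65,-1,-46.1,24.6,-1.3,0,0,6.65,-1])

```text
time_s: 1.4
tool_pos: [0.6742, 0.2738, 0.3163]
eef_rot: [[0.03, 1.0, -0.001], [1.0, -0.03, -0.0], [-0.0, -0.001, -1.0]]
contact_force: [1.1, -0.5, 0.5]
width: 0.0852
```

>>> servo_tool(rows=[-46.1,24.6,-1.3,0,0,6.65,-1,-46.1,24.6,-1.3,0,0,6.65,-1,-46.1,24.6,-1.3,0,0,6.65,-1,-46.1,24.6,-1.3,0,0,6.65,-1,-46.1,24.6,-1.3,0,0,6.65,-1,-46.1,24.6,-1.3,0,0,6.65,-1,-46.1,24.6,-1.3,0,0,6.65,-1,-46.1,24.6,-1.3,0,0,6.65,-1,-46.1,24.6,-1.3,0,0,6.65,-1,-46.1,24.6,-1.3,0,0,6.65,-1])

```text
time_s: 2.65
tool_pos: [0.6433, -0.2195, 0.3294]
eef_rot: [[0.929, 0.37, -0.001], [0.37, -0.929, 0.0], [-0.0, -0.0, -1.0]]
contact_force: [0.6, 0.3, -0.2]
width: 0.0854
```

```bash
python3 - <<'E'
from h import *
snap('wrist','wrist2'); o=get_obs();print(o['tool_pos'],o['eef_rot'],o['contact_force'])
plan([.6445,-.218,.33],-68,4)
z=np.load('pics/wrist2.npz');R,t,K=z['R'],z['t'],z['K'];c=R@np.array([.6445,-.218,.2])+t
r=np.hypot(*c[:2]);th=np.arctan2(r,c[2]);print(K[:2,2]+K[0,0]*th*c[:2]/r)
E
```

```text
[ 0.6405 -0.2244  0.3298] [[ 0.9322  0.3619 -0.0017]
 [ 0.3619 -0.9322 -0.0016]
 [-0.0021  0.0009 -1.    ]] [-0.9772 -4.8535  0.0866]
row x4 [ 1.51 -1.11 -0.05] [ 0.01  0.03 -0.2 ] | total local [ 6.  -4.5 -0.2]
[320.0049 259.0194]
```

View pics/wrist2.png

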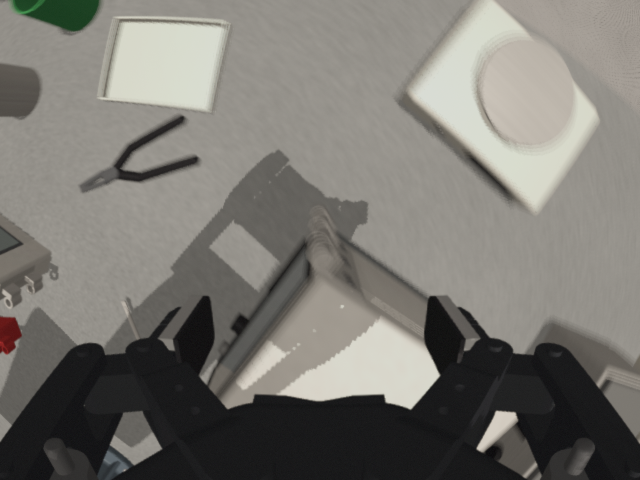

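Wrist view: motion-blurred, with the hinge at about (320,215–255). I'll settle and look again in a crop.

>>> servo_tool(rows=[1.5,-1.1,0,0,0,-0.2,-1,1.5,-1.1,0,0,0,-0.2,-1,0,0,0,0,0,0,-1,0,0,0,0,0,0,-1,0,0,0,0,0,0,-1])

```text
time_s: 3.32
tool_pos: [0.6464, -0.2145, 0.3298]
eef_rot: [[0.924, 0.381, -0.0], [0.381, -0.924, 0.0], [-0.0, -0.0, -1.0]]
contact_force: [-0.2, -0.4, 0.7]
width: 0.0853
```

```bash
python3 - <<'E'
from h import *
snap('wrist','wrist3'); o=get_obs();print(o['tool_pos'],o['eef_rot'],o['qd'])
z=np.load('pics/wrist3.npz');R,t,K=z['R'],z['t'],z['K']
for X in([.6445,-.218,.2],[.6445,-.218,.176]):
    c=R@np.array(X)+t;r=np.hypot(*c[:2]);th=np.arctan2(r,c[2]);print(K[:2,2]+K[0,0]*th*c[:2]/r)
i=cv2.imread('pics/wrist3.png')[170:290,260:400];cv2.imwrite('pics/c3.png',cv2.resize(i,None,fx=5,fy=5,interpolation=cv2.INTER_CUBIC))
E
```

```text
[ 0.6464 -0.2146  0.3298] [[ 0.9246  0.381  -0.0001]
 [ 0.381  -0.9246  0.    ]
 [-0.     -0.     -1.    ]] [-0.003   0.0004  0.0009 -0.0012 -0.0012 -0.0006]
[326.153  266.8002]
[325.4572 254.04  ]
```

View pics/c3.png

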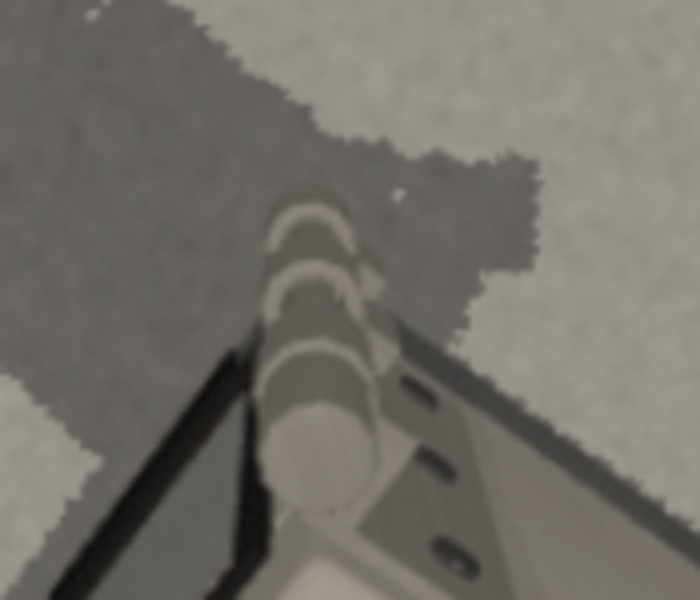

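The crop shows the pin head top centred at (320,458), i.e. pixel (324,261.6), with three knuckle rings above it in the picture. The fingers' axis is well placed across it.

```bash
python3 - <<'E'
from h import *
print(onz('wrist3',324,261.6,.2),tri(('wrist3',324,261.6),('side1',457,330.8),('top1',443.2,169.5)),tri(('wrist3',324,261.6),('top1',443.2,169.5)))
p=onz('wrist3',324,261.6,.2)
plan([*p[:2],.33],-68,1)
E
```

```text
[ 0.6469 -0.2157  0.2   ] (array([ 0.6458, -0.2172,  0.1986]), [np.float64(1.5), np.float64(1.8), np.float64(2.5)]) (array([ 0.6449, -0.2178,  0.195 ]), [np.float64(1.5), np.float64(1.5)])
row x1 [ 0.11  1.23 -0.17] [-0.   0.   0.4] | total local [ 0.1  1.2 -0.2]
```

>>> servo_tool(rows=[0,0.7,20,0,0,0,-1,0,0.7,25,0,0,0,-1,0,0,20,0,0,0,-1,0,0,9,0,0,0,-1,0,0,0,0,0,0,0,0,0,0,0,0,0,0.4,0,0,0,0,0,0,1,0,0,0,0,0,0,1,0,0,0,0,0,0,1,0,0,0,0,0,0,1,0,0,0,0,0,0,1], force=40)

```text
time_s: 4.75
tool_pos: [0.6469, -0.2162, 0.2563]
eef_rot: [[0.925, 0.381, 0.001], [0.381, -0.925, -0.0], [0.001, 0.001, -1.0]]
contact_force: [-0.8, -0.4, 4.3]
width: 0.012
```

>>> servo_tool(rows=[0,0,0,0,0,0,1,0,0,0,0,0,0,1,0,0,0,0,0,0,1])

```text
time_s: 5.12
tool_pos: [0.6469, -0.2162, 0.2563]
eef_rot: [[0.925, 0.381, 0.001], [0.381, -0.925, -0.0], [0.001, 0.001, -1.0]]
contact_force: [0.3, -0.8, 5.4]
width: 0.0119
```

>>> servo_tool(rows=[0,0,-10,0,0,0,1,0,0,-10,0,0,0,1,0,0,0,0,0,0,1])

```text
time_s: 5.5
tool_pos: [0.647, -0.2162, 0.277]
eef_rot: [[0.925, 0.381, 0.001], [0.381, -0.925, -0.001], [0.001, 0.001, -1.0]]
contact_force: [0.1, -0.8, -0.7]
width: 0.0122
```

```bash
python3 - <<'E'
from h import *
snap('wrist','wrist4');snap('side','side4')
i=cv2.imread('pics/wrist4.png')[170:470,220:420];j=cv2.imread('pics/side4.png')[285:385,410:500]
cv2.imwrite('pics/c4.png',np.hstack([cv2.resize(i,(400,600)),cv2.resize(j,(400,444))[:444].copy() if 0 else cv2.copyMakeBorder(cv2.resize(j,(400,444),interpolation=cv2.INTER_CUBIC),0,156,0,0,0)]))
print(get_obs()['contact_force'])
E
```

```text
[-0.3924  0.4461 -0.5719]
```

View pics/c4.png

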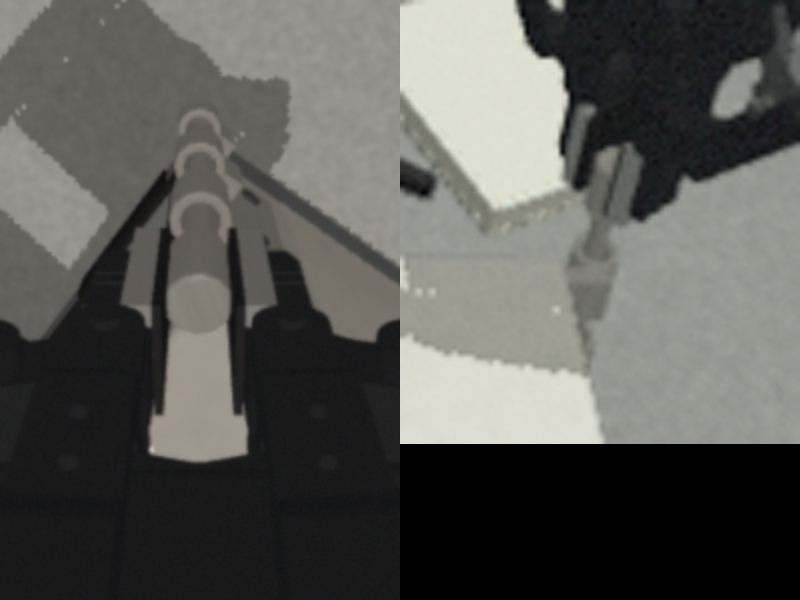

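Left crop: the head is held between the pads at (198,300) and the shank is rising out of the top knuckle. Right crop: the same from the side at (605,190). I'll pull it the rest of the way out, then photograph the empty barrel.

>>> servo_tool(rows=[0,0,-20,0,0,0,1,0,0,-20,0,0,0,1,0,0,-20,0,0,0,1,0,0,-20,0,0,0,1,0,0,-20,0,0,0,1,0,0,-10,0,0,0,1,0,0,0,0,0,0,1,0,0,0,0,0,0,1])

```text
time_s: 6.6
tool_pos: [0.6466, -0.216, 0.3847]
eef_rot: [[0.925, 0.381, -0.002], [0.381, -0.925, 0.001], [-0.001, -0.001, -1.0]]
contact_force: [-0.6, 0.7, 0.1]
width: 0.012
```

```bash
python3 - <<'E'
from h import *
snap('wrist','wrist5');snap('side','side5');snap('top','top5');o=get_obs();print(o['tool_pos'],o['width'],o['contact_force'])
plan([.644,.208,.385],-40,12)
i=cv2.imread('pics/wrist5.png')[130:370,240:400];j=cv2.imread('pics/side5.png')[255:385,410:500]
cv2.imwrite('pics/c5.png',np.hstack([cv2.resize(i,(400,600),interpolation=cv2.INTER_CUBIC),cv2.resize(j,(400,600),interpolation=cv2.INTER_CUBIC)]))
E
```

```text
[ 0.6467 -0.2161  0.3851] 0.012140776377117152 [-0.4836  0.7454 -0.2738]
row x12 [ 20.3  -29.35   0.01] [-0.   0.  -2.3] | total local [ 158.9 -393.2    0.3]
```

View pics/c5.png

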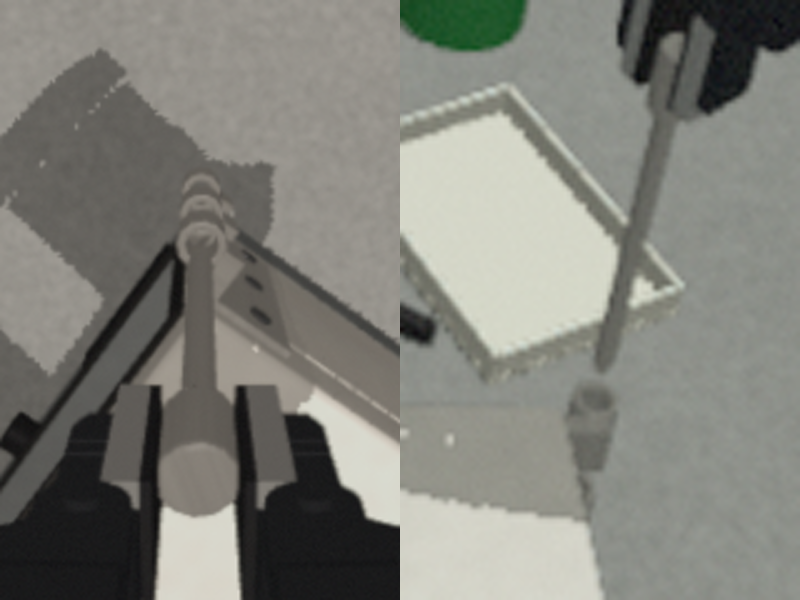

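The pin is clear: in the side crop its tip (603,365) stands above the top knuckle's ring (593,397). In the wrist crop the ring is at (200,244). Now to the cup.

>>> servo_tool(rows=[20.3,-29.4,0,0,0,-2.3,1,20.3,-29.4,0,0,0,-2.3,1,20.3,-29.4,0,0,0,-2.3,1,20.3,-29.4,0,0,0,-2.3,1,20.3,-29.4,0,0,0,-2.3,1,20.3,-29.4,0,0,0,-2.3,1,20.3,-29.4,0,0,0,-2.3,1,20.3,-29.4,0,0,0,-2.3,1,20.3,-29.4,0,0,0,-2.3,1,20.3,-29.4,0,0,0,-2.3,1,20.3,-29.4,0,0,0,-2.3,1,20.3,-29.4,0,0,0,-2.3,1])

```text
time_s: 8.25
tool_pos: [0.6435, 0.2096, 0.3854]
eef_rot: [[0.642, 0.767, -0.001], [0.767, -0.642, -0.0], [-0.0, -0.0, -1.0]]
contact_force: [0.2, -0.7, -1.3]
width: 0.0123
```

>>> servo_tool(rows=[0,0,0,0,0,0,1,0,0,0,0,0,0,1,0,0,0,0,0,0,1,0,0,0,0,0,0,1])

```text
time_s: 8.75
tool_pos: [0.644, 0.2077, 0.3859]
eef_rot: [[0.644, 0.765, -0.0], [0.765, -0.644, -0.0], [-0.0, 0.0, -1.0]]
contact_force: [1.1, 0.1, -0.3]
width: 0.0119
```

```bash
python3 - <<'E'
from h import *
snap('wrist','wrist6');o=get_obs();print(o['tool_pos'],o['width'])
plan([.644,.208,.385],-40,1)
print('ring wrist',onz('wrist5',320.2,227.6,.176),tri(('wrist5',320.2,227.6),('side5',453.4,341.)))
i=cv2.imread('pics/wrist6.png')[100:400,160:480];cv2.imwrite('pics/c6.png',cv2.resize(i,(640,600)))
E
```

```text
[0.644  0.2079 0.3859] 0.012180585096746719
row x1 [ 0.11 -0.09  0.89] [ 0.    0.   -0.08] | total local [ 0.1 -0.1  0.9]
ring wrist [ 0.6468 -0.2151  0.176 ] (array([ 0.6469, -0.2155,  0.1746]), [np.float64(0.4), np.float64(0.4)])
```

View pics/c6.png

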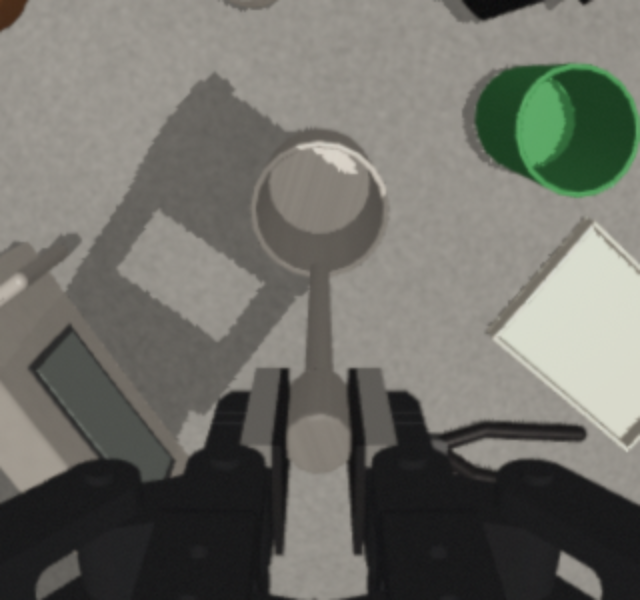

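The crop shows the cup rim centred at (319,207), i.e. pixel (319.5,203.5), the pin held vertically and the green cup away at right.

```bash
python3 - <<'E'
from h import *
p=onz('wrist6',319.5,203.5,.1);print(p, tri(('wrist6',319.5,203.5),('top1',258.3,180)),tri(('wrist6',319.5,203.5),('side1',367,215)))
plan([*p[:2],.199],-40,1)
E
```

```text
[0.648  0.2135 0.1   ] (array([0.6469, 0.2105, 0.085 ]), [np.float64(1.2), np.float64(1.2)]) (array([0.6482, 0.2132, 0.0987]), [np.float64(0.3), np.float64(0.3)])
row x1 [  6.92  -0.59 186.89] [ 0.    0.   -0.08] | total local [  6.9  -0.6 186.9]
```

>>> servo_tool(rows=[3.5,-0.3,30,0,0,0,1,3.5,-0.3,30,0,0,0,1,0,0,35,0,0,0,1,0,0,35,0,0,0,1,0,0,30,0,0,0,1,0,0,16,0,0,0,1,0,0,6,0,0,0,1,0,0,0,0,0,0,1,0,0,0,0,0,0,1])

```text
time_s: 9.93
tool_pos: [0.6483, 0.2144, 0.2051]
eef_rot: [[0.643, 0.766, 0.002], [0.766, -0.643, 0.0], [0.001, 0.001, -1.0]]
contact_force: [0.3, -0.1, -1.1]
width: 0.0122
```

>>> servo_tool(rows=[0,0,2,0,0,0,1,0,0,2,0,0,0,1,0,0,0,0,0,0,1])

```text
time_s: 10.3
tool_pos: [0.6478, 0.2142, 0.1997]
eef_rot: [[0.643, 0.766, -0.0], [0.766, -0.643, -0.0], [-0.0, -0.0, -1.0]]
contact_force: [0.9, 0.3, -0.3]
width: 0.0122
```

>>> servo_tool(rows=[0,0,1,0,0,0,1,0,0,1,0,0,0,1,0,0,0,0,0,0,1])

```text
time_s: 10.68
tool_pos: [0.6481, 0.2143, 0.1984]
eef_rot: [[0.643, 0.766, 0.001], [0.766, -0.643, 0.0], [0.001, 0.001, -1.0]]
contact_force: [-0.5, -0.1, 4.2]
width: 0.0119
```

>>> servo_tool(rows=[0,0,0,0,0,0,0.5,0,0,0,0,0,0,0,0,0,0,0,0,0,-0.5,0,0,0,0,0,0,-1,0,0,0,0,0,0,-1,0,0,0,0,0,0,-1,0,0,-10,0,0,0,-1,0,0,-30,0,0,0,-1,0,0,-40,0,0,0,-1,0,0,-40,0,0,0,-1,0,0,0,0,0,0,-1])

```text
time_s: 12.05
tool_pos: [0.6487, 0.2145, 0.3224]
eef_rot: [[0.643, 0.766, 0.007], [0.766, -0.643, 0.002], [0.006, 0.004, -1.0]]
contact_force: [-0.5, 0.8, -0.1]
width: 0.0852
```

```bash
python3 - <<'E'
from h import *
o=get_obs();print(o['tool_pos'],o['contact_force'])
plan([.447,.204,.33],-7,8)
E
```

```text
[0.6487 0.2145 0.3224] [-0.4734  0.7881 -0.0515]
row x8 [-12.23 -22.48  -1.04] [ 0.04 -0.03 -4.13] | total local [-137.7 -147.7   -9. ]
```

```bash
python3 - <<'E'
from h import *
plan([.435,.06,.33],-7,10)
E
```

```text
row x10 [-23.38 -12.95  -0.86] [ 0.03 -0.02 -3.3 ] | total local [-255.7  -64.2   -9.3]
```

>>> servo_tool(rows=[-23.4,-13,-0.9,0,0,-3.3,-1,-23.4,-13,-0.9,0,0,-3.3,-1,-23.4,-13,-0.9,0,0,-3.3,-1,-23.4,-13,-0.9,0,0,-3.3,-1,-23.4,-13,-0.9,0,0,-3.3,-1,-23.4,-13,-0.9,0,0,-3.3,-1,-23.4,-13,-0.9,0,0,-3.3,-1,-23.4,-13,-0.9,0,0,-3.3,-1,-23.4,-13,-0.9,0,0,-3.3,-1,-23.4,-13,-0.9,0,0,-3.3,-1,0,0,0,0,0,0,-1,0,0,0,0,0,0,-1])

```text
time_s: 13.55
tool_pos: [0.4339, 0.0601, 0.3268]
eef_rot: [[0.123, 0.992, 0.0], [0.992, -0.123, 0.0], [0.0, 0.0, -1.0]]
contact_force: [0.6, 0.6, 0.7]
width: 0.0855
```

>>> servo_tool(rows=[0,0,0,0,0,0,-1,0,0,0,0,0,0,-1,0,0,0,0,0,0,-1])

```text
time_s: 13.92
tool_pos: [0.4337, 0.0601, 0.3268]
eef_rot: [[0.122, 0.993, -0.0], [0.993, -0.122, 0.0], [-0.0, -0.0, -1.0]]
contact_force: [-0.2, -0.3, 0.4]
width: 0.0856
```

```bash
python3 - <<'E'
from h import *
snap('wrist','wrist7');snap('top','top7');snap('side','side7');o=get_obs();print(o['tool_pos'],o['eef_rot'],o['qd'])
w=cv2.imread('pics/wrist7.png');s=cv2.imread('pics/side7.png')
# left: full wrist half-size w/ whole door; knuckle crop; cup crop
z=np.load('pics/wrist7.npz');R,t,K=z['R'],z['t'],z['K']
def P(X):
    c=R@np.array(X)+t;r=np.hypot(*c[:2]);return K[:2,2]+K[0,0]*np.arctan2(r,c[2])*c[:2]/r
k=P([.424,.088,.1045]).round().astype(int);print('k',k,P([.447,.204,.132]))
u,v=k-40
a=cv2.resize(w[v:v+80,u:u+80],(400,400),interpolation=cv2.INTER_CUBIC); print('crop org',u,v)
b=cv2.resize(s[160:260,320:420],(400,400))
c=cv2.resize(w[20:420,60:580],(520,400))[:, :]
cv2.imwrite('pics/c7.png',np.vstack([np.hstack([a,b]),np.hstack([w[k[1]-180:k[1]+20,k[0]-200:k[0]+200],np.zeros((200,400,3),np.uint8)])]) if k[1]>180 and 200<=k[0]<=440 else np.hstack([a,b]))
E
```

```text
[0.4337 0.06   0.3269] [[ 0.1222  0.9925 -0.    ]
 [ 0.9925 -0.1222 -0.    ]
 [-0.     -0.     -1.    ]] [-0.0013 -0.0002  0.0015 -0.0008  0.0025 -0.0014]
k [303 194] [313.1333  36.3944]
crop org 263 154
```

View pics/c7.png

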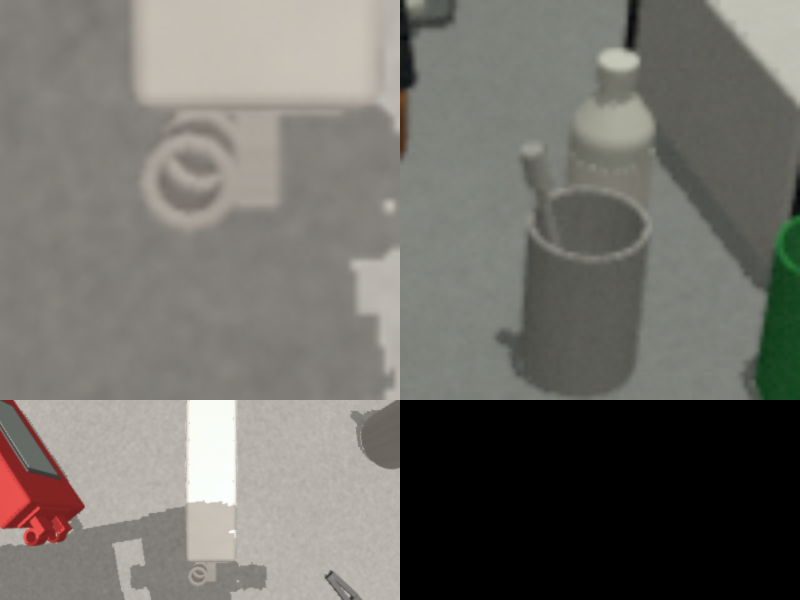

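The crop shows the upper knuckle ring at (188,180), i.e. pixel (300.6,190), and the door end's top corners at (290.4,175) and (338.8,175). The side crop shows the cup upright with the pin in it, head up, leaning on the rim.

```bash
python3 - <<'E'
from h import *
k=onz('wrist7',300.6,190,.1045);print('knuckle',k)
L0,R0,L1,R1=[onz('wrist7',*p,.132) for p in [(290.4,175),(338.8,175),(290.2,30),(339,30)]]
print(L0,R0,L1,R1,1e3*np.linalg.norm(L0-R0))
for a,b in((L1,L0),(R1,R0)): d=b-a;print(np.degrees(np.arctan2(d[1],d[0])))
print(rect('wrist7',.126,.138,.38,.52,.08,.35)); print(rect('top7',.122,.14,.38,.52,.09,.33))
y=np.radians(-97);Rz=np.array([[np.cos(y),-np.sin(y)],[np.sin(y),np.cos(y)]])
print('door origin',k[:2]-Rz@[.119,-.011])
e=(L0+R0)/2;print('door origin from end',e[:2]-Rz@[.105,0])
# oven orientation from wrist3 / wrist5 clouds
for w in('wrist3','wrist5'): 
    X=cloud(w);m=(X[...,2]>.178)&(X[...,2]<.19)&(X[...,1]<-.19);m=m.astype(np.uint8)
    m=cv2.morphologyEx(m,cv2.MORPH_OPEN,np.ones((3,3)));cs,_=cv2.findContours(m,0,2);c=max(cs,key=cv2.contourArea);print(w,cv2.contourArea(c),cv2.approxPolyDP(c,4,True)[:,0].tolist())
E
```

```text
knuckle [0.4224 0.0911 0.1045]
[0.4185 0.1063 0.132 ] [0.4526 0.102  0.132 ] [0.4316 0.2112 0.132 ] [0.4657 0.2068 0.132 ] 34.43236465800169
-97.12522314219818
-97.11872001133447
(np.int64(8822), ((442.89324951171875, 168.86038208007812), (131.1941680908203, 36.45555877685547), 82.93215942382812), array([[416.7326, 106.0046],
       [452.9112, 101.5189],
       [469.0539, 231.7162],
       [432.8753, 236.2018]], dtype=float32), array([0.4428, 0.1663, 0.1313]))
(np.int64(1223), ((448.0357360839844, 220.31509399414062), (182.857421875, 36.547664642333984), 82.92337036132812), array([[418.6374, 131.8341],
       [454.9066, 127.3316],
       [477.4341, 308.7961],
       [441.1648, 313.2986]], dtype=float32), array([0.4471, 0.2215, 0.1313]))
door origin [0.4478 0.2079]
door origin from end [0.4483 0.2084]
wrist3 15043.5 [[438, 372], [423, 344], [321, 280], [223, 404], [229, 408], [250, 402], [254, 394], [313, 400], [384, 394], [386, 401], [410, 408]]
wrist5 2280.0 [[305, 332], [307, 357], [295, 396], [343, 396], [342, 378], [333, 373], [333, 335]]
```

```bash
python3 - <<'E'
from h import *
plan([.448,.208,.3269],-7.1,1)
X=cloud('wrist3');ok=(abs(X[...,2]-.185)<.005).astype(np.uint8)
for (a,b) in(((330,286),(415,339)),((312,292),(230,395))):
    A,B=onz('wrist3',*a,.185),onz('wrist3',*b,.185);d=B-A;print(A,np.degrees(np.arctan2(d[1],d[0])))
z=np.load('pics/wrist3.npz');g=cv2.cvtColor(z['p'],cv2.COLOR_RGB2GRAY)
l=cv2.createLineSegmentDetector().detect(g)[0][:,0]
for s in l:
    if np.hypot(s[2]-s[0],s[3]-s[1])>40 and 190<s[0]<460 and 220<s[1]<400:
        A,B=onz('wrist3',s[0],s[1],.185),onz('wrist3',s[2],s[3],.185);d=B-A;print(s.round(),np.degrees(np.arctan2(d[1],d[0]))%90)
E
```

```text
row x1 [148.65  -3.85  -0.03] [-0.    0.    0.08] | total local [148.6  -3.8  -0. ]
[ 0.6289 -0.2274  0.185 ] -102.1376704386722
[ 0.6208 -0.2186  0.185 ] 166.53244984630098
[440. 375. 422. 338.] 50.819615074744576
[256. 392. 317. 400.] 14.907630113286459
[252. 365. 222. 398.] 73.66887019401477
[339. 233. 427. 296.] 76.3689478830413
[217. 395. 306. 282.] 76.2051626053304
[436. 297. 464. 338.] 60.5613581958651
[249. 318. 305. 239.] 77.77147472973319
[313. 281. 267. 339.] 76.30356378646519
[424. 348. 377. 317.] 75.93549383869644
[308. 247. 218. 369.] 76.41820449473272
[422. 331. 373. 298.] 76.21447928386051
[380. 318. 324. 281.] 76.23434925985943
[322. 281. 272. 344.] 76.26489192790311
[365. 296. 421. 334.] 76.23363927873423
[426. 302. 342. 242.] 76.18362301861066
[209. 247. 257. 291.] 67.74124581253851
[280. 262. 239. 225.] 67.74646658707336
[353. 254. 365. 297.] 38.82580587751622
```

Oven yaw is -103.8° and door yaw -97.1°. Moving over the door, then down and closing.

>>> servo_tool(rows=[37,-1,0,0,0,0,-1,37,-1,0,0,0,0,-1,37,-1,0,0,0,0,-1,37.5,-0.8,0,0,0,0.1,-1,0,0,0,0,0,0,-1,0,0,40,0,0,0,-1,0,0,45,0,0,0,-1,0,0,40,0,0,0,-1,0,0,25,0,0,0,-1,0,0,9,0,0,0,-1,0,0,0,0,0,0,-1,0,0,0,0,0,0,-1])

```text
time_s: 15.58
tool_pos: [0.4485, 0.2078, 0.1689]
eef_rot: [[0.124, 0.992, 0.002], [0.992, -0.124, 0.001], [0.001, 0.002, -1.0]]
contact_force: [0.7, 0.0, 0.7]
width: 0.0855
```

>>> servo_tool(rows=[0,0,0,0,0,0,-0.4,0,0,0,0,0,0,0,0,0,0,0,0,0,0.3,0,0,0,0,0,0,1,0,0,0,0,0,0,1,0,0,0,0,0,0,1], force=110)

```text
time_s: 16.32
tool_pos: [0.4484, 0.2079, 0.1684]
eef_rot: [[0.124, 0.992, 0.001], [0.992, -0.124, 0.0], [0.0, 0.001, -1.0]]
contact_force: [-0.3, -0.7, 6.0]
width: 0.0349
```

>>> servo_tool(rows=[0,0,-4,0,0,0,1,0,0,-10,0,0,0,1,0,0,-15,0,0,0,1,0,0,-15,0,0,0,1,0,0,-5,0,0,0,1,0,0,0,0,0,0,1,0,0,0,0,0,0,1])

```text
time_s: 17.2
tool_pos: [0.4478, 0.2077, 0.2165]
eef_rot: [[0.124, 0.992, -0.001], [0.992, -0.124, -0.0], [-0.0, -0.001, -1.0]]
contact_force: [0.3, -0.1, -6.0]
width: 0.0346
```

```bash
python3 - <<'E'
from h import *
o=get_obs();print(o['tool_pos'],o['eef_rot'],o['contact_force'],o['ft_torque'],o['width'])
plan([.47,.05,.2174],-7.1,6)
E
```

```text
[0.4478 0.2077 0.2165] [[ 0.1241  0.9923 -0.0007]
 [ 0.9923 -0.1241 -0.0002]
 [-0.0003 -0.0007 -1.    ]] [ 0.3223 -0.07   -5.9954] [ 0.0098  0.0258 -0.0003] 0.03458906809339799
row x6 [-25.62   6.93  -0.14] [-0.01  0.   -0.  ] | total local [-153.7   41.6   -0.9]
```

>>> servo_tool(rows=[-15,4,0,0,0,0,1,-25,7,0,0,0,0,1,-30,8,0,0,0,0,1,-30,8,0,0,0,0,1,-30,8,0,0,0,0,1,-24,7,0,0,0,0,1,0,0,0,0,0,0,1])

```text
time_s: 18.08
tool_pos: [0.4706, 0.0479, 0.2167]
eef_rot: [[0.126, 0.992, -0.0], [0.992, -0.126, -0.0], [-0.0, -0.0, -1.0]]
contact_force: [-1.0, 0.6, -5.5]
width: 0.0347
```

```bash
python3 - <<'E'
from h import *
o=get_obs();print(o['tool_pos'],o['contact_force'])
plan([.7003,-.0440,.2174],-13.76,10)
E
```

```text
[0.4706 0.0479 0.2167] [-1.046   0.5657 -5.5132]
row x10 [-4.99 24.25 -0.08] [-0.    0.    0.65] | total local [-62.1 239.5  -0.8]
```

>>> servo_tool(rows=[-3,14,0,0,0,0.65,1,-5,24,0,0,0,0.65,1,-5,24,0,0,0,0.65,1,-5,24,0,0,0,0.65,1,-5,24,0,0,0,0.65,1,-5,24,0,0,0,0.65,1,-5,24,0,0,0,0.65,1,-5,24,0,0,0,0.65,1,-5,24,0,0,0,0.65,1,-4,20,0,0,0,0.65,1,-3,14,0,0,0,0,1,0,0,0,0,0,0,1])

```text
time_s: 19.58
tool_pos: [0.6983, -0.0425, 0.216]
eef_rot: [[0.236, 0.972, -0.0], [0.972, -0.236, 0.0], [-0.0, -0.0, -1.0]]
contact_force: [0.1, 0.2, -7.1]
width: 0.0346
```

>>> servo_tool(rows=[0,0,0,0,0,0,1,0,0,0,0,0,0,1,0,0,0,0,0,0,1])

```text
time_s: 19.95
tool_pos: [0.6975, -0.0422, 0.217]
eef_rot: [[0.235, 0.972, 0.0], [0.972, -0.235, -0.0], [-0.0, 0.0, -1.0]]
contact_force: [-0.7, -0.2, -5.5]
width: 0.0347
```

```bash
python3 - <<'E'
from h import *
snap('top','top8');snap('side','side8');o=get_obs();print(o['tool_pos'],o['eef_rot'],o['contact_force'],o['ft_torque'])
plan([.7003,-.0440,.2174],-13.76,1)
t=cv2.imread('pics/top8.png');s=cv2.imread('pics/side8.png')
cv2.imwrite('pics/c8.png',np.hstack([cv2.resize(t[140:200,400:460],(400,400),interpolation=cv2.INTER_CUBIC),cv2.resize(s[290:370,410:490],(400,400),interpolation=cv2.INTER_CUBIC)]))
for f in('top8','side8'): print(rect(f,.17,.19,.655,.8,-.15,.08))
E
```

```text
[ 0.6975 -0.0423  0.217 ] [[ 0.2355  0.9719  0.0001]
 [ 0.9719 -0.2355  0.    ]
 [ 0.      0.0001 -1.    ]] [-0.4136 -0.44   -6.5429] [0.0517 0.0642 0.0241]
row x1 [-0.99  3.11 -0.36] [ 0.01 -0.    0.14] | total local [-1.   3.1 -0.4]
(np.int64(337), ((712.5427856445312, 32.94728088378906), (52.73526382446289, 36.36365509033203), 77.41407775878906), array([[689.0522,  11.1751],
       [724.5421,   3.2514],
       [736.0333,  54.7194],
       [700.5435,  62.6432]], dtype=float32), array([0.7112, 0.0349, 0.1792]))
(np.int64(1383), ((689.8995971679688, -59.664947509765625), (177.79391479492188, 65.16389465332031), 67.38505554199219), array([[ 625.6388, -129.1977],
       [ 685.7922, -154.2556],
       [ 754.1604,    9.8678],
       [ 694.007 ,   34.9257]], dtype=float32), array([ 0.6847, -0.0855,  0.1808]))
```

View pics/c8.png

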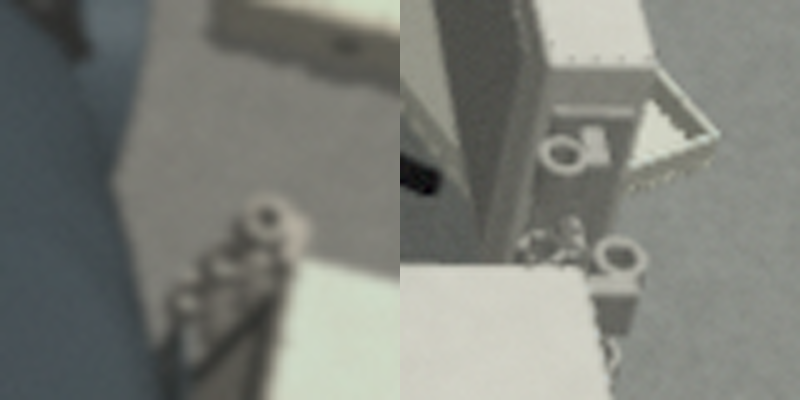

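The side crop shows the oven's top ring at (622,256), i.e. pixel (454.4,341.2), and the door's upper knuckle ring at (564,155), i.e. pixel (442.8,321), in one view. In the top crop the arm hides the door's knuckle. I'll compare both rings with the model.

```bash
python3 - <<'E'
from h import *
o=get_obs();p=o['tool_pos'];R=o['eef_rot']
ex=-R[:2,0];ey=R[:2,1]
k=p[:2]+.119*ex-.011*ey; zt=p[2]-.1684+.1045
print('door knuckle model',k,zt,'side@z',onz('side8',442.8,321.0,zt))
print('oven ring side@.176',onz('side8',454.4,341.2,.176),'old',onz('side5',453.4,341.,.176),'wrist',[.6468,-.2152])
z=np.load('pics/side8.npz')
def proj(X):
    c=z['K']@(z['R']@np.array(X)+z['t']);return c[:2]/c[2]
print('proj model knuckle',proj([*k,zt]),'proj axis',proj([.6468,-.2153,.176]))
E
```

```text
door knuckle model [ 0.6588 -0.1554] 0.1531397737424004 side@z [ 0.6588 -0.1579  0.1531]
oven ring side@.176 [ 0.6477 -0.2175  0.176 ] old [ 0.6464 -0.2168  0.176 ] wrist [0.6468, -0.2152]
proj model knuckle [442.1485 319.8315] proj axis [453.2245 340.2054]
```

The side camera's bias is the same for both rings (about -2 mm in y). So the model and the side view agree to under 1 mm on the remaining offset: tool (-60.8, +2.4) mm.

>>> servo_tool(rows=[0,2.4,-0.4,0,0,0,1,0,0,0,0,0,0,1,-7,0,0,0,0,0,1,-8,0,0,0,0,0,1,-8,0,0,0,0,0,1,-8,0,0,0,0,0,1,-7,0,0,0,0,0,1,-4,0,0,0,0,0,1,0,0,0,0,0,0,1,0,0,0,0,0,0,1])

```text
time_s: 21.3
tool_pos: [0.6901, -0.0836, 0.2173]
eef_rot: [[0.235, 0.972, 0.0], [0.972, -0.235, 0.0], [0.0, 0.0, -1.0]]
contact_force: [-0.2, -0.0, -6.1]
width: 0.0348
```

>>> servo_tool(rows=[-5,0,0,0,0,0,1,-5,0,0,0,0,0,1,-4,0,0,0,0,0,1,0,0,0,0,0,0,1,0,0,0,0,0,0,1])

```text
time_s: 21.92
tool_pos: [0.6868, -0.0974, 0.2173]
eef_rot: [[0.236, 0.972, 0.0], [0.972, -0.236, 0.0], [0.0, -0.0, -1.0]]
contact_force: [0.0, 0.8, -6.7]
width: 0.0345
```

```bash
python3 - <<'E'
from h import *
o=get_obs();p=o['tool_pos'];R=o['eef_rot'];print(p,o['contact_force'],o['ft_torque'])
k=p[:2]+.119*-R[:2,0]-.011*R[:2,1];d=np.array([.6468,-.2153])-k;print(k,'remain local mm',1e3*d@R[:2,0],1e3*d@R[:2,1])
E
```

```text
[ 0.6868 -0.0974  0.2173] [ 0.0339  0.8419 -6.6843] [-0.019  -0.027   0.0033]
[ 0.648  -0.2104] remain local mm -5.004336744614329 -0.050001040894031706
```

>>> servo_tool(rows=[-3,0,0,0,0,0,1,-2,0,0,0,0,0,1,0,0,0,0,0,0,1,0,0,0,0,0,0,1,0,0,0,0,0,0,1])

```text
time_s: 22.55
tool_pos: [0.6856, -0.1022, 0.2173]
eef_rot: [[0.236, 0.972, 0.0], [0.972, -0.236, 0.0], [0.0, -0.0, -1.0]]
contact_force: [0.2, -0.4, -6.2]
width: 0.0347
```

```bash
python3 - <<'E'
from h import *
snap('top','top9');snap('side','side9');snap('wrist','wrist9')
o=get_obs();p=o['tool_pos'];R=o['eef_rot'];print(o['time_s'],p,o['contact_force'],o['ft_torque'])
k=p[:2]+.119*-R[:2,0]-.011*R[:2,1];d=np.array([.6468,-.2153])-k;print(k,'remain local mm',1e3*d@R[:2,0],1e3*d@R[:2,1])
t=cv2.imread('pics/top9.png');s=cv2.imread('pics/side9.png')
cv2.imwrite('pics/c9.png',np.hstack([cv2.resize(t[150:200,410:460],(400,400),interpolation=cv2.INTER_CUBIC),cv2.resize(s[320:370,430:480],(400,400),interpolation=cv2.INTER_CUBIC)]))
z=np.load('pics/side9.npz')
def proj(X):
    c=z['K']@(z['R']@np.array(X)+z['t']);return c[:2]/c[2]
for h in(.176,.1535,.1335,.131,.156): print(h,(proj([.6472,-.2153,h])-[430,320])*8+[401,8])
E
```

```text
22.7 [ 0.6856 -0.1022  0.2173] [ 0.0364  0.4088 -5.4602] [-0.0181 -0.0216  0.0227]
[ 0.6469 -0.2153] remain local mm -0.025613897024057187 -0.05408712897120554
0.176 [588.7795 169.2793]
0.1535 [568.0049 246.2207]
0.1335 [550.1675 312.2839]
0.131 [547.978  320.3932]
0.156 [570.2756 237.8111]
```

View pics/c9.png

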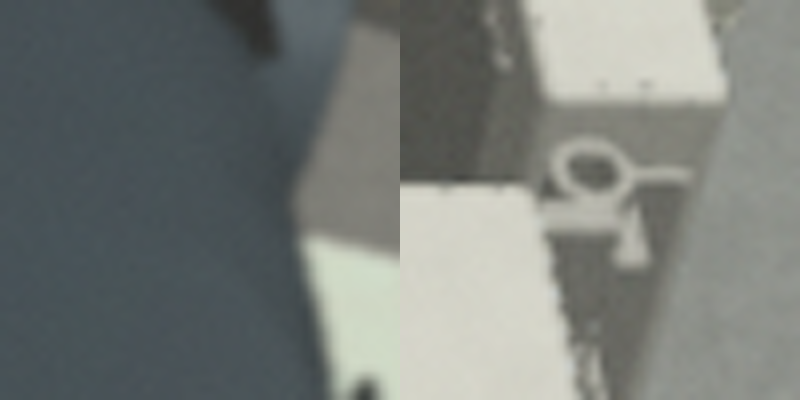

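The side crop shows the oven's top ring at (592,170) with the door's leaf in the gap beneath it. The arm hides the hinge in the top view. As an extra check, I'll fit 8 mm circles to the side camera's depth points for both knuckles.

```bash
python3 - <<'E'
from h import *
from scipy.optimize import least_squares
def fit(f,c,lo,hi):
    X=cloud(f).reshape(-1,3);X=X[(X[:,2]>lo)&(X[:,2]<hi)];X=X[np.hypot(*(X[:,:2]-c).T)<.0115]
    r=least_squares(lambda q:np.hypot(*(X[:,:2]-q).T)-.008,np.array(c)+[.0005,-.001],loss='soft_l1',f_scale=.001)
    print(f,lo,len(X),r.x,'rms',1e3*np.sqrt(np.mean(r.fun**2)))
B=np.array([0,-.002]);A=np.array([.6468,-.2153])+B
for f in('side5','side8','side9'): fit(f,A,.158,.174)
fit('side8',np.array([.6588,-.1554])+B,.135,.151)
fit('side9',A,.135,.151); fit('side5',A,.135,.151)
E
```

```text
side5 0.158 27 [ 0.6463 -0.219 ] rms 1.268469263026146
side8 0.158 30 [ 0.6465 -0.2194] rms 1.1981450500548627
side9 0.158 28 [ 0.6462 -0.2196] rms 0.9856954687545597
side8 0.135 96 [ 0.6596 -0.157 ] rms 1.4544173488501353
side9 0.135 35 [ 0.6493 -0.2165] rms 1.0539182115947434
side5 0.135 0 [ 0.6473 -0.2183] rms nan
  return _methods._mean(a, axis=axis, dtype=dtype,
  ret = ret.dtype.type(ret / rcount)
```

Those fits have only about 30 partly hidden points and roughly 1 mm of noise, so they aren't precise enough. I'll refine the ring centres by fitting a projected annulus in the side and wrist images instead.

```bash
python3 - <<'E'
from h import *
from scipy.optimize import minimize
def projf(f):
    z=np.load('pics/'+f+'.npz');K,R,t=z['K'],z['R'],z['t']
    def P(X):
        c=X@R.T+t
        if f.startswith('wrist'):
            r=np.hypot(c[:,0],c[:,1]);q=np.arctan2(r,c[:,2])/r;n=c[:,:2]*q[:,None]
        else:n=c[:,:2]/c[:,2:]
        return n*[K[0,0],K[1,1]]+K[:2,2]
    return P,cv2.cvtColor(z['p'],cv2.COLOR_RGB2GRAY).astype(np.float32)
a=np.linspace(0,2*np.pi,48,endpoint=False)
def ringfit(f,c,zt,pin=False):
    P,g=projf(f)
    def circ(q,r): return np.c_[q[0]+r*np.cos(a),q[1]+r*np.sin(a),np.full(48,zt)]
    def I(q,r):
        uv=P(circ(q,r)).astype(np.float32);return cv2.remap(g,uv[None,:,0],uv[None,:,1],cv2.INTER_LINEAR).mean()
    best=max(((I(q,.0065)+I(q,.0058)+I(q,.0072))/3-.5*I(q,.0035)-.5*I(q,.0098),dx,dy) for dx in np.arange(-4,4.1,.25) for dy in np.arange(-4,4.1,.25) for q in[(c[0]+dx/1e3,c[1]+dy/1e3)])
    print(f,'score %.1f'%best[0],c[0]+best[1]/1e3,c[1]+best[2]/1e3)
ringfit('wrist5',(.6468,-.2152),.176);ringfit('top5',(.6468,-.2152),.176)
for f in('side5','side8','side9'): ringfit(f,(.6468,-.2172),.176)
ringfit('side8',(.6588,-.1575),.1531)
ringfit('wrist7',(.4224,.0911),.1045);ringfit('top7',(.4224,.0911),.1045);ringfit('side7',(.4224,.0911),.1045);ringfit('top8',(.6468,-.2152),.176)
E
```

```text
wrist5 score 24.7 0.6463000000000001 -0.2157
top5 score 4.3 0.6458 -0.2172
side5 score 5.9 0.6478 -0.21645
side8 score 38.3 0.64705 -0.2167
side9 score 39.3 0.6468 -0.2167
side8 score 39.3 0.6585500000000001 -0.15675
wrist7 score 26.0 0.4224 0.0911
top7 score 3.1 0.42165 0.08885
side7 score 7.1 0.4224 0.0896
top8 score 15.2 0.6445500000000001 -0.21745
```

Side8 is the strongest fit: both rings are in one image, so the bias cancels. It leaves a residual of about 0.4 mm, and the wrist pair about 0.6 mm, against 1.5 mm of play for the pin. The wrist force shows only the door's weight. I'm handing it in.

```bash
python3 - <<'E'
from h import *
o=get_obs();print(o['time_s'],o['contact_force'],o['width']);print(sign_off())
E
```

```text
22.7 [ 0.0364  0.4088 -5.4602] 0.03510395853457177
the job is handed in; nothing more can be done
None
```

I pulled the pin, stood it head up in the steel cup, and slid the door's two knuckles into the oven's gaps. I handed the job in at 22.7 s with the door still held in the gripper.

**Last checks**
- **Door:** it hangs free. The wrist reads about -5.5 to -6.5 N vertically, which is the door's weight, and under 1 N sideways. Its underside is about 49 mm above the bench.
- **Hole alignment:** the side view taken just before insertion leaves about 0.4 mm of error, and the wrist pictures about 0.6 mm. The pin has 1.5 mm of play.
- **Cup and pin:** after the release, the side view showed the cup upright with the pin in it, head up and leaning on the rim. I did not photograph the cup again after that.

**Checks that disagreed or couldn't be made**
- Fitting circles to the side camera's depth points put the door and oven knuckles about 3 mm apart in both x and y. Those fits used only about 30 partly hidden points, so I did not trust them.
- The low-resolution top views suggested about 1.5 mm of error in x.
- I could not look straight down through the holes, because the arm hid the hinge from above.

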